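# Next sample onto the balance

### The arm

A 6-joint arm with a two-finger parallel gripper is mounted at the origin on a cart in front of the work surface, level with it; the furniture and walls round the work are solid. World frame = base frame: x ahead of the robot, y to its left, z up, the work surface at z = 0. Lengths are in m, angles in degrees, forces in N, time in s.
With the tool pointing down it reaches from about 0.325 to 0.85 m from the base axis. Payload 15.5 kg.
Tool frame: the origin (TCP) lies at the very end of the fingers, on their centre line; the grasp point (between the pads) lies arm.grip_depth behind it (arm.grip_depth is the distance from the TCP to the grasp point, in m); z points along the fingers, y is the direction in which the jaws open and shut (so a half turn about z gives the same grasp; the last joint's range is limited). The gripper opens to 91 mm and grips with 3 to 60 N. Pads are 32 mm wide; open, the fingers measure 118 mm over their backs; the gripper's body (76 mm by 178 mm) begins 60 mm behind the grasp point.
Start: joints at [-5.472, 28.281, 77.091, -0, 74.628, -5.472], TCP at [0.625, 0, 0.214] pointing down, gripper open.
Joint ranges: [-166.48, 166.48], [-47.26, 123.95], [12.59, 153.08], [-70.14, 250.14], [6.76, 159.57], [-176.63, 176.63]. Speed limits (degrees/s): [108.29, 108.29, 147.25, 172.46, 172.46, 172.46].

### API

Orientations are given as a 3x3 rotation matrix whose columns are the frame's x, y, z axes.
In Python, from rig import arm gives the robot as it stands. Calls block until the motion is done:
- arm.move_to(position, orientation): joint-space move of the TCP to a pose.
- arm.move_l(position, orientation=None, feed=0.15): straight line of the TCP; orientation=None keeps the orientation; feed is the mean speed in m/s.
- arm.move_joints(angles): joint-space move.
- arm.grip(opening): finger opening in m; the grip force is fixed at half the most; returns when the fingers have stopped.
- arm.sleep(seconds).
- arm.solve_ik(position, orientation): joint angles nearest the present ones, or None.
- arm.snapshot(name): name is "scene" or "side" or "wrist"; returns the picture (480x640x3 uint8, red, green, blue); there is no depth.
- arm.get_calibration(name): a dict with "intrinsics" (3x3 intrinsics, pixels), "cam_to_world" (4x4, takes a point from camera to world coordinates). Camera axes: x right, y down, z forward; pixel columns grow to the right and rows downward; lengths in m; the calibration is good to about 2 mm. A picture is of the moment at which its call begins: read the wrist's pose just before it. get_calibration takes no time and is no camera call; for the wrist camera it gives the pose at the moment of the call.
A pose or a line that the arm cannot do raises arm.Unreachable and nothing moves.
- arm.sign_off(): hands the job in, once; it reports no verdict.
Readings, each from a call of its own:
- arm.current_t(): time.
- arm.current_joint_positions(): joint angles.
- arm.current_dq(): joint speeds.
- arm.current_tau(): joint torques, N m.
- arm.current_ee_pos(): TCP position.
- arm.current_tool_rot(): TCP orientation.
- arm.current_force(): force on the tool from outside, world axes, zero at the start.
- arm.current_torque(): the same for the moment, N m.
- arm.current_width(): finger opening in m.
Only numpy, scipy, OpenCV 4.12 (cv2) and the standard library are available. Lean on these libraries where they do the work, as an engineer would, in place of code of your own. Each camera call takes 0.05 s, during which the arm holds its last target. There are 200 camera calls.

### The job

The grease jar is next on the balance, but it sits low in the wooden rack between two taller bottles: stand those two upright on the grey drip tray so that the jar can be gripped, return the bottle just weighed from the pan to the empty end cell of the rack, and set the jar in the middle of the pan. Then put the two bottles from the drip tray back, each in the very cell it came from. Tip nothing over, and leave everything standing upright and let go.

Things in the scene. Friction and masses are not known exactly. Their poses are not given: they have to be found in the camera images.
- bottle_rack: Fixed wooden rack, 276 (own y) x 78 mm (own x), origin under its centre. Four cells 62 x 62 mm inside, centres at y = +99, +33, -33, -99 mm, floor 6 mm above the origin. Outer boards 8 mm thick, 40 mm high; bars between cells 4 mm thick, only 16 mm high. Jar starts in cell +33, the two taller bottles in +99 and -33 (either way round), cell -99 is empty.
- free_cell (a point): Centre of the floor of the rack's empty end cell (rack y = -99 mm); axes as the rack's.
- tall_bottle: Amber glass bottle with light cap: body 52 mm diameter up to 101 mm, cap 33 mm diameter, 116 mm high in all, about 0.1 kg. Origin at the centre of its underside, z up. Starts in the rack beside the jar.
- mid_bottle: Clear glass sample bottle with black cap: body 46 mm diameter up to 90 mm, cap 29 mm diameter, 103 mm high in all, about 0.11 kg. Origin at the centre of its underside, z up. Starts in the rack on the other side of the jar.
- weighed_bottle: The smaller clear glass sample bottle with black cap, which starts on the balance pan: body 40 mm diameter up to 77 mm, cap 26 mm diameter, 89 mm high in all, about 0.09 kg. Origin at the centre of its underside, z up.
- grease_jar: Low round jar with blue screw lid, 36 mm high: lid 45.6 mm diameter from 23 to 36 mm up, body below 43 mm; about 0.07 kg. Origin at the centre of its underside, z up. In the rack it rises only 2 mm over the outer boards: grip it along the row (rack y), fingers in the two emptied neighbour cells, above the 16 mm bars.
- balance: Fixed bench balance with a white housing, 200 mm (its x) by 170 mm (its y), housing top 49 mm high, sloping display panel at its -x side. Origin under its middle.
- pan (a point): Centre of the top of the balance's round steel pan, 120 mm diameter, 60 mm above the bench; axes as the balance's. The pan does not move.
- drip_tray: Fixed shallow grey plastic tray, 208 mm (its x) by 158 mm (its y), rim 18 mm high, inner floor 194 x 144 mm lying 3 mm above its origin, which is under its centre. The tray and the balance may change sides from start to start.

How it is judged (in metres and radians):
On the way, in this order (a step that is already met when the one before it is completed fails the run):
1. both taller bottles stand upright and released on the drip tray at the same time (x of tall_bottle in the frame of drip_tray between -0.09 and 0.09 m and y of tall_bottle in the frame of drip_tray between -0.065 and 0.065 m and z of each of tall_bottle, mid_bottle in the frame of drip_tray below 0.008 m and angle between each of tall_bottle, mid_bottle's own z axis and vertical below 0.12 rad and contact force between each of tall_bottle, mid_bottle and the fingers below 0.3 N and x of mid_bottle in the frame of drip_tray between -0.09 and 0.09 m and y of mid_bottle in the frame of drip_tray between -0.065 and 0.065 m), for 0.2 s.
2. the grease jar stands released on the middle of the pan, the weighed bottle is off it (horizontal distance between grease_jar and pan below 0.018 m and z of grease_jar in the frame of pan between -0.004 and 0.005 m and angle between grease_jar's own z axis and vertical below 0.12 rad and contact force between grease_jar and the fingers below 0.3 N and horizontal distance between weighed_bottle and pan above 0.08 m), for 0.2 s.
At the end, for the whole second after the job is handed in: The grease jar stands upright on the pan within 18 mm of its centre; the tall and the mid bottle stand upright within 14 mm of where each stood at the start; the weighed bottle stands upright on the floor of the rack's formerly empty end cell, within 17 mm of its centre; all released and at rest (horizontal distance between grease_jar and pan below 0.018 m and z of grease_jar in the frame of pan between -0.004 and 0.005 m and angle between each of grease_jar, tall_bottle, mid_bottle, weighed_bottle's own z axis and vertical below 0.12 rad and contact force between grease_jar and the fingers below 0.3 N and distance of each of tall_bottle, mid_bottle from where it was at the start of the episode below 0.014 m and horizontal distance between weighed_bottle and free_cell below 0.017 m and z of weighed_bottle in the frame of free_cell below 0.005 m and linear speed of each of tall_bottle, mid_bottle, weighed_bottle, grease_jar below 0.02 m/s); the robot touches nothing.
It fails at once if a bottle or the jar is tipped over (tilted more than 0.7 rad) (angle between any of tall_bottle, mid_bottle, weighed_bottle, grease_jar's own z axis and vertical above 0.7 rad).
It also fails if it takes over 144 s, if anything falls off the work surface, if the arm or the gripper's body presses on something with over 40 N, if the wrist force passes 120 N, or if a joint passes its speed limit or range.

## Working session

There is one attempt and no reset: what is moved stays moved. The work goes in short steps, each a Python script; the robot and the scene stay as the last script left them, time stands still between calls to the robot, and variables do not carry over. Pictures are saved under pics/ and viewed, about 12 in all and at most 16, crops included, and the job is handed in when it is done.

```bash
mkdir -p pics; ls; python3 - <<'E'
from rig import arm
import cv2,numpy as np
print(arm.grip_depth,arm.current_t(),arm.current_tool_rot())
for n in ["scene","side","wrist"]:
    c=arm.get_calibration(n);print(n,np.round(c["intrinsics"],1).tolist(),np.round(c["cam_to_world"],3).tolist())
    cv2.imwrite(f"pics/{n}0.png",arm.snapshot(n)[:,:,::-1])
E
```

```text
pics
0.0188 0.0 [[-5.88391014e-06  9.99999244e-01 -1.22944102e-03]
 [ 9.99999989e-01  6.06250435e-06  1.45260878e-04]
 [ 1.45268222e-04 -1.22944015e-03 -9.99999234e-01]]
scene [[456.6, 0.0, 317.7], [0.0, 456.6, 234.6], [0.0, 0.0, 1.0]] [[0.709, -0.28, 0.647, -0.156], [-0.704, -0.315, 0.636, -0.675], [0.026, -0.907, -0.421, 0.514], [0.0, 0.0, 0.0, 1.0]]
side [[449.6, 0.0, 322.3], [0.0, 449.6, 239.3], [0.0, 0.0, 1.0]] [[0.866, -0.308, 0.394, 0.165], [-0.5, -0.51, 0.7, -0.694], [-0.015, -0.803, -0.595, 0.685], [0.0, 0.0, 0.0, 1.0]]
wrist [[421.2, 0.0, 315.9], [0.0, 421.2, 233.2], [0.0, 0.0, 1.0]] [[1.0, 0.0, -0.001, 0.625], [-0.0, -0.961, -0.276, 0.08], [-0.001, 0.276, -0.961, 0.385], [0.0, 0.0, 0.0, 1.0]]
```

View pics/scene0.png

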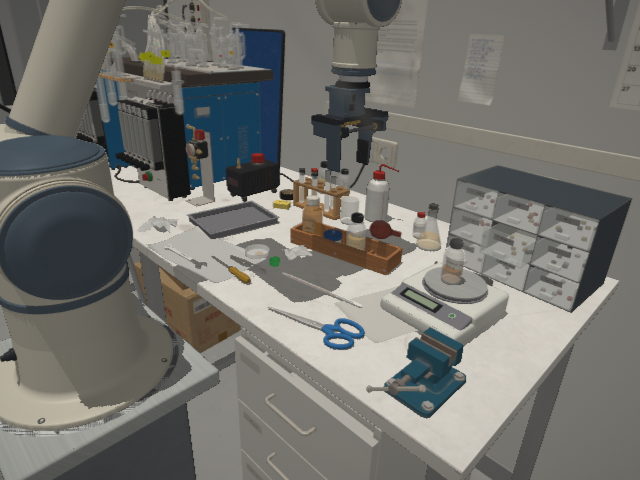

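View pics/side0.png

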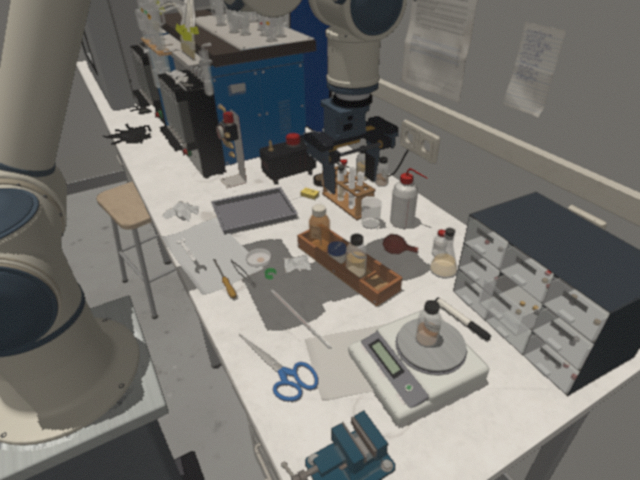

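View pics/wrist0.png

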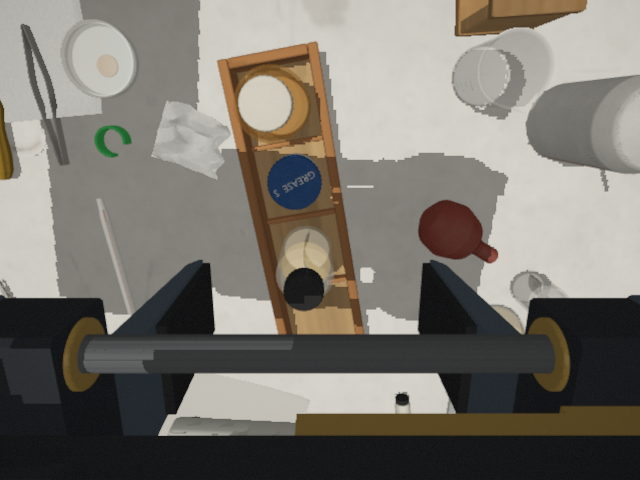

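The wrist view shows the amber cap at (266,102), the jar lid at (295,182) and the black mid cap at (304,288). The empty cell is at the -y end. In the side view the pan is at (431,343), with the weighed bottle on it, and the tray is at about (255,210).

```bash
cat > h.py <<'E'
from rig import arm
import cv2,numpy as np
def ray(cal,uv,z):
    K,T=np.array(cal["intrinsics"]),np.array(cal["cam_to_world"])
    d=T[:3,:3]@np.linalg.inv(K)@[uv[0],uv[1],1]; o=T[:3,3]
    return (o+d*(z-o[2])/d[2])[:2]
def R(yaw):  # tool down, jaws (tool y) along direction yaw (rad) in the bench plane
    y=np.array([np.cos(yaw),np.sin(yaw),0]); z=np.array([0,0,-1.]); return np.column_stack([np.cross(y,z),y,z])
E
python3 - <<'E'
from h import *
w=arm.get_calibration("wrist");s=arm.get_calibration("side");c=arm.get_calibration("scene")
f=lambda cal,uv,z:np.round(ray(cal,uv,z),4)
print("tall",f(w,(266,102),.122),"jar",f(w,(295,182),.042),"mid",f(w,(304,288),.109))
print("rack corners TL,TR",f(w,(220,60),.04),f(w,(317,43),.04),"lower L,R edge",f(w,(280,334),.04),f(w,(365,334),.04))
print("side pan",f(s,(431,343),.06),"cap",f(s,(432,307),.149),"scene pan",f(c,(455,284),.06),"cap",f(c,(457,243),.149))
print("tray side",[f(s,p,.018) for p in [(211,204),(283,189),(299,219),(226,231)]])
print("tray scene",[f(c,p,.018) for p in [(188,214),(233,203),(279,220),(234,237)]])
E
```

```text
tall [0.5947 0.0854] jar [0.6072 0.0247] mid [ 0.616  -0.0401]
rack corners TL,TR [0.5512 0.1179] [0.6252 0.1298] lower L,R edge [ 0.5915 -0.1156] [ 0.6693 -0.1155]
side pan [ 0.5894 -0.3259] cap [ 0.5813 -0.3205] scene pan [ 0.5811 -0.3286] cap [ 0.5729 -0.3222]
tray side [array([0.4224, 0.396 ]), array([0.6319, 0.3656]), array([0.5989, 0.201 ]), array([0.4127, 0.2494])]
tray scene [array([0.4304, 0.4132]), array([0.5746, 0.402 ]), array([0.5937, 0.2129]), array([0.4379, 0.2044])]
```

Two heights agree with what they should be: the rack yaw is about 9.7° from both the bottle line and the board edge, and the spacing between bottles is 127 mm against 132 mm. Next I'll take close looks at the pan and the tray.

```bash
python3 - <<'E'
from h import *
y=0.0
ims=[]
for n,p in [("pan",(0.585,-0.39,.25)),("tray",(0.51,0.22,.25))]:
    arm.move_to(np.array(p),R(y)); arm.sleep(.2)
    c=arm.get_calibration("wrist"); np.savez(f"cal_{n}.npz",**c)
    cv2.imwrite(f"pics/{n}.png",arm.snapshot("wrist")[:,:,::-1])
    print(n,np.round(arm.current_joint_positions(),1),arm.current_t())
E
python3 -c "
import cv2,numpy as np
a,b=cv2.imread('pics/pan.png'),cv2.imread('pics/tray.png')
cv2.imwrite('pics/both.png',np.vstack([a[:300],b[:300]]))"
```

```text
pan [-38.5  33.4  61.8   0.   84.8 -38.5] 1.8583
tray [17.1 20.7 84.1 -0.  75.2 17.2] 4.3083
```

View pics/both.png

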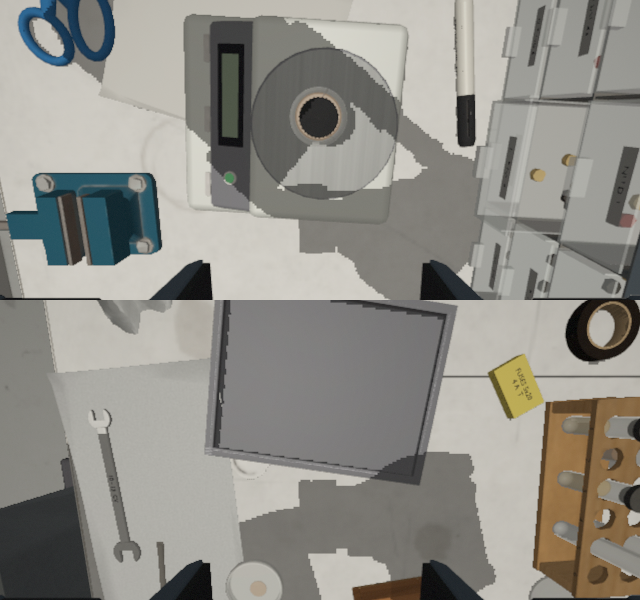

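The pan circle is at (325,123), spanning 251 to 398, and the weighed cap is at (319,117). In the tray image the corners are at about (206,152), (418,184) and (455,6).

```bash
python3 - <<'E'
from h import *
p=np.load("cal_pan.npz");t=np.load("cal_tray.npz")
pan=ray(p,(325,123),.06);print("pan",pan,"diam",np.linalg.norm(ray(p,(251,123),.06)-ray(p,(398,123),.06)),"cap",ray(p,(319,117),.149))
a,b,c=[ray(t,q,.018) for q in [(206,152),(418,184),(455,6)]]
ctr=(a+c)/2; print("tray ctr",ctr,"len",np.linalg.norm(b-a),np.linalg.norm(c-b),"yaw",np.degrees(np.arctan2(*(b-a)[::-1])))
E
```

```text
pan [ 0.5927317  -0.31801074] diam 0.12213447584709822 cap [ 0.58713364 -0.31227674]
tray ctr [0.51822586 0.32508646] len 0.2045523308141764 0.15613511975065875 yaw -8.59721303624105
```

```bash
cat >> h.py <<'E'
GD=0.0188; ZT=0.27
ry=np.radians(9.7); rx=np.array([np.cos(ry),np.sin(ry)]); rY=np.array([-np.sin(ry),np.cos(ry)])
ty=np.radians(-8.6); tx=np.array([np.cos(ty),np.sin(ty)])
TR=np.array([.5182,.3251]); PAN=np.array([.5927,-.3180])
TALL=np.array([.5947,.0854]); MID=np.array([.6160,-.0401])
T_TALL=TR-.047*tx; T_MID=TR+.047*tx
YT=ty+np.pi/2
H=dict(tall=.080,mid=.072,weighed=.064)
def pick(xy,base,h,yaw,open_=.088,rise=ZT):
    z=base+h-GD
    arm.grip(open_); arm.move_to(np.array([*xy,rise]),R(yaw)); arm.move_l(np.array([*xy,z]))
    arm.grip(0.0); arm.sleep(.2); print("width",arm.current_width())
    arm.move_l(np.array([*xy,rise])); print("held",arm.current_width(),"t",arm.current_t())
def place(xy,base,h,yaw,open_=.085,rise=ZT):
    z=base+h-GD
    arm.move_to(np.array([*xy,rise]),R(yaw)); arm.move_l(np.array([*xy,z+.03]))
    arm.move_l(np.array([*xy,z+.001]),feed=.04); print("F",np.round(arm.current_force(),1))
    arm.sleep(.3); arm.grip(open_); arm.sleep(.2)
    arm.move_l(np.array([*xy,rise])); print("placed t",arm.current_t())
def look(xyz,yaw,name):
    arm.move_to(np.array(xyz),R(yaw)); arm.sleep(.3)
    c=arm.get_calibration("wrist"); np.savez(f"cal_{name}.npz",**c)
    cv2.imwrite(f"pics/{name}.png",arm.snapshot("wrist")[:,:,::-1])
E
python3 - <<'E'
from h import *
pick(TALL,.006,H["tall"],ry); place(T_TALL,.003,H["tall"],YT)
pick(MID,.006,H["mid"],ry); place(T_MID,.003,H["mid"],YT)
look((.51,.22,.27),0,"tray2")
j=(.6072,.0247); look((j[0],j[1]-.06,.24),0,"rack2")
print(arm.current_joint_positions())
a,b=cv2.imread('pics/tray2.png'),cv2.imread('pics/rack2.png')
cv2.imwrite('pics/both2.png',np.vstack([a[:300],b[:300]]))
E
```

```text
width 0.05133201528775318
held 0.05176305462044555 t 9.1167
F [ 0.1 -0.2 -1. ]
placed t 15.075
width 0.04563484120459997
held 0.04575901397876765 t 20.875
F [-0.9 -0.  -0.7]
placed t 27.3
[-8.88933106e+00  2.55711063e+01  7.75567555e+01  1.39404125e-03
  7.68625323e+01 -8.94195709e+00]
```

View pics/both2.png

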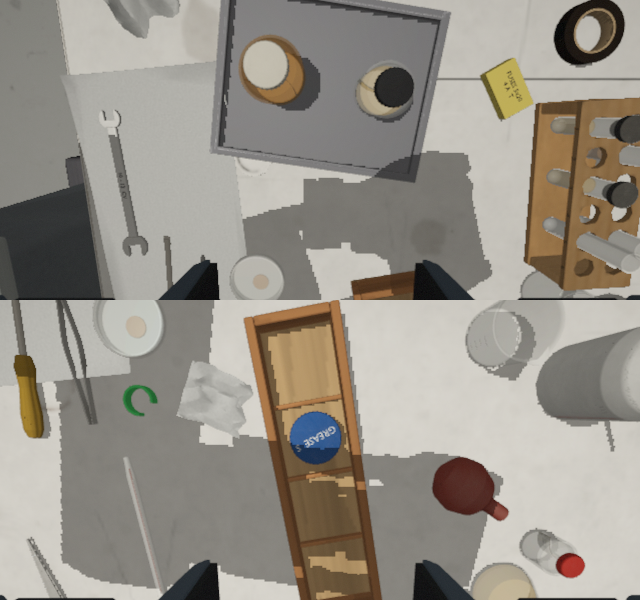

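Both bottles stand on the tray, with the caps at (266,64) and (394,87). The jar is at (316,138) in the rack view, and the neighbour cells are empty. I'll compute the jar and the free cell next.

```bash
python3 - <<'E'
from h import *
w=np.load("cal_rack2.npz"); t=np.load("cal_tray2.npz")
im=cv2.imread("pics/rack2.png"); hsv=cv2.cvtColor(im,cv2.COLOR_BGR2HSV)
m=cv2.inRange(hsv,(100,120,40),(125,255,255)); m[:, :200]=0;m[250:]=0; m=cv2.morphologyEx(m,cv2.MORPH_CLOSE,np.ones((25,25)))
(u,v),r=cv2.minEnclosingCircle(max(cv2.findContours(m,0,2)[0],key=cv2.contourArea)); jar=ray(w,(u,v),.042)
print("jar",u,v,r,jar,"diam",np.linalg.norm(ray(w,(u-r,v),.042)-ray(w,(u+r,v),.042)))
print("caps",ray(t,(266,64),.119),T_TALL,ray(t,(394,87),.106),T_MID)
TL,TRr=ray(w,(246,20),.04),ray(w,(340,3),.04); L2,R2=ray(w,(301,295),.04),ray(w,(382,295),.04)
print("yaw L,R",[np.degrees(np.arctan2(*(a-b)))for a,b in((TL,L2),(TRr,R2))],"width",(R2-L2)@rx,(TRr-TL)@rx)
C0=(TL+TRr)/2-.138*rY
xc=np.mean([p@rx for p in(TL,TRr,L2,R2)])
print("centre from end",C0,"x along rx",xc,C0@rx,jar@rx)
for p,yy in(((313,101),.066),((321,176),0),((336,238),-.066)):print("centre y",ray(w,p,.016)@rY-yy, C0@rY)
E
```

```text
jar 315.101318359375 137.34385681152344 25.819482803344727 [0.60623839 0.02440411] diam 0.044276264762532554
caps [0.47412412 0.33276235] [0.47172845 0.33212816] [0.56862455 0.31796762] [0.56467155 0.31807184]
yaw L,R [np.float64(-9.954175419039727), np.float64(-10.031282357057961)] width 0.07656884212536093 0.07616939748174506
centre from end [ 0.61160615 -0.01373679] x along rx 0.6011869636181086 0.6005478042533842 0.601683118230365
centre y -0.11382272075806116 -0.11658954633016005
centre y -0.11546790939199716 -0.11658954633016005
centre y -0.112006688795175 -0.11658954633016005
```

```bash
cat >> h.py <<'E'
FREE=.6012*rx-.2128*rY; JAR=np.array([.6065,.0246])
E
python3 - <<'E'
from h import *
print(FREE)
pick((.5871,-.3123),.060,H["weighed"],ry,rise=.30); place(FREE,.006,H["weighed"],ry)
pick(JAR,.006,.0338,ry+np.pi/2,rise=.2); place(PAN,.060,.0338,ry+np.pi/2,rise=.25)
look((.585,-.39,.25),0,"pan3")
look((.6125,-.08,.30),0,"rack3")
a,b=cv2.imread('pics/pan3.png'),cv2.imread('pics/rack3.png')
cv2.imwrite('pics/both3.png',np.vstack([a[:300],b[:300]]))
E
```

```text
[ 0.62845947 -0.10846188]
width 0.039816966356490194
held 0.039854278651278705 t 35.575
F [ 0.3 -0.4 -0.7]
placed t 41.6333
width 0.04485771072441172
held 0.04469971452142485 t 46.8083
F [ 0.3  0.5 -0.2]
placed t 52.6833
```

View pics/both3.png

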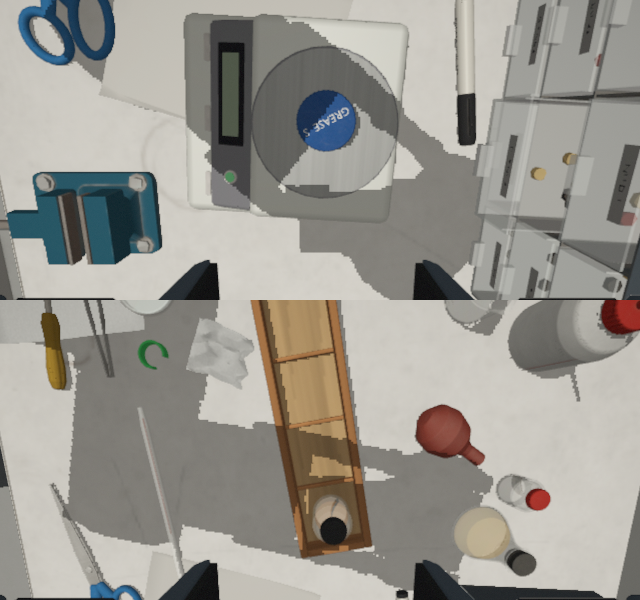

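The jar sits mid-pan, with the lid at (326,121). The weighed bottle stands in the end cell, with the cap at (333,231). Next I'll put the two bottles back, re-gripping and releasing each at the same poses as before.

```bash
python3 - <<'E'
from h import *
p=np.load("cal_pan3.npz");w=np.load("cal_rack3.npz")
print("jar off",ray(p,(326,121),.096)-PAN,"weighed off",ray(w,(333,231),.095)-FREE)
pick(T_MID,.003,H["mid"],YT); place(MID,.006,H["mid"],ry,open_=.075)
pick(T_TALL,.003,H["tall"],YT); place(TALL,.006,H["tall"],ry,open_=.075)
look((.625,-.06,.27),0,"rack4")
arm.move_to(np.array([.5,.2,.35]),R(0))
cv2.imwrite("pics/side4.png",arm.snapshot("side")[:,:,::-1])
a,b=cv2.imread('pics/rack4.png'),cv2.imread('pics/side4.png')
cv2.imwrite('pics/both4.png',np.vstack([a[:300],b[180:480]]))
E
```

```text
jar off [-0.0003587   0.00131767] weighed off [-0.00040892  0.00127879]
width 0.04598149729405807
held 0.0452964291283776 t 61.9417
F [ 0.2  0.3 -0.9]
placed t 68.2083
width 0.05169172526117495
held 0.05152092902166877 t 74.0
F [ 0.5  0.4 -0.7]
placed t 79.7833
```

View pics/both4.png

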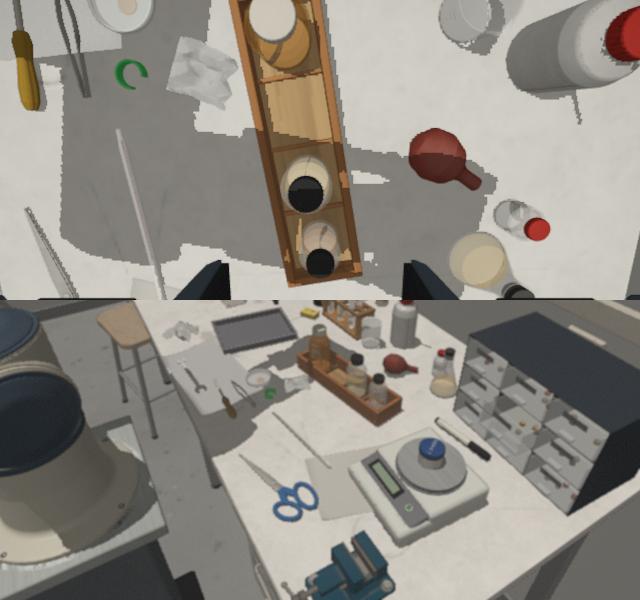

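The caps are at (273,16) tall, (305,194) mid and (320,263) weighed, and all three stand upright. The side view shows the jar upright on the pan. I'll check the positions and hand in.

```bash
python3 - <<'E'
from h import *
w=np.load("cal_rack4.npz")
o=[ray(w,(273,16),.122)-TALL,ray(w,(305,194),.109)-MID,ray(w,(320,263),.095)-FREE]
print(np.round(o,4),arm.current_force(),arm.current_t())
if max(np.linalg.norm(x) for x in o)<.010: arm.sign_off(); print("signed off")
E
```

```text
[[ 0.0004 -0.0014]
 [-0.     -0.0024]
 [-0.0001  0.0022]] [ 0.68521329 -0.32115818 -0.25596593] 81.975
the job is handed in; nothing more can be done
signed off
```

The job is done and handed in at about 82 s of the 144 s allowed; the sign-off reports no verdict. I stood both taller bottles on the drip tray and moved the weighed bottle to the empty end cell. I then set the jar on the pan and put the two bottles back in their own cells.

My last checks, measured from the pictures:

| Object | Offset | Measured from | Limit |
|---|---|---|---|
| Tall bottle | about 1.5 mm | its starting spot | 14 mm |
| Mid bottle | about 2.4 mm | its starting spot | 14 mm |
| Weighed bottle | about 2 mm | centre of the end cell | 17 mm |
| Grease jar | about 1.4 mm | centre of the pan | 18 mm |

In the final views everything stands upright and released, with the arm clear of it all. The jar's offset was measured before the two bottles went back; the final side view still shows it upright on the pan. No check failed. The only disagreement was on the tray, where the caps read 2–4 mm from where I had set the bottles; both were re-gripped without trouble.

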